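# Index the copper flower blank to its next petal

### The job

One petal of the copper flower blank on the dividing table has just been struck; bring the next petal under the punch. With a fingertip, push the black index plunger down until it frees the table, swing the table round by it anticlockwise (seen from above) to the next notch, one eighth of a turn and not past it, and let the plunger spring right back up so that the table is locked there. Grip and lift nothing: the blank stays seated between its pins, and the tools and copper pieces lying around stay where they are.

Things in the scene. Friction and masses are not known exactly. Their poses are not given: they have to be found in the camera images.
- plunger_top (a point): Centre of the flat top of the index plunger's black mushroom cap, 36 mm diameter, 10 mm thick, on an upright 10 mm rod through a lug on the table's rim. It goes round with the table, 118 mm from its axis. Top 118 mm above the bench when up, 104 mm when right down. Under the cap is a 24 mm wide steel bush, top at 92 mm; nothing else within 60 mm of the cap is higher than that.
- plunger (a joint): Plunger travel straight down in m: 0 up, 0.014 end stop; about 4.5 N to start, 8 N at the stop; springs back up. Its collar locks in a notch of the fixed index ring; the table is free once it is over 0.011 down. Between notches the ring keeps it down (0.009) when let go; let go within 4 mm of a notch along the arc, it draws the table in and pops up to 0.
- index_table (a joint): Turning table's angle in rad: 0 = the notch it is locked in at the start (0.013 rad of play each way), growing anticlockwise seen from above. Eight notches, every 0.7854 rad; the next is at 0.7854. It turns easily (about 1 N at the plunger) and stays where it is left; friction of a fingertip pressing on the cap carries it, slipping up to 5 mm.
- table_centre (a point): Centre of the turning table's upper face, on its upright axis, 74 mm above the bench: aluminium disc, 184 mm diameter, on a fixed grey foot. A punch guide stands on the foot, on the side away from the robot: punch 39 mm from the axis, 183 mm high; post 158 mm from it. From above, the plunger starts 157.5 degrees anticlockwise of the axis-to-post line.
- blank: Copper flower blank with eight petals, 110 mm over the petals, 3 mm thick, loose on the table between three upright steel pins (10 mm diameter, 11 mm high); four petals already carry a round boss. Origin: centre of its underside, on the table's upper face.
- spare_blank: a second, unstruck copper flower blank, 110 mm over the petals, 3 mm thick, lying on the bench (origin: centre of its underside)
- bud: a small formed copper bud, round, 48 mm wide, 36 mm high, standing on the bench (origin: centre of its underside)
- bench_block: a square steel bench block on a black rubber foot, 90 x 90 x 38 mm (origin: centre of its underside)
- mallet: a wooden mallet lying down, head 62 mm diameter, about 280 mm long (origin: under the middle of the head)
- snips: tin snips with blue handles, about 220 mm long, lying flat (origin: under the pivot)
- brush: a wooden block brush with brass bristles, 135 x 36 x 36 mm (origin: centre of its underside)
- hammer: a chasing hammer lying down, about 240 mm long (origin: under the head)
Mind the look-alikes: they are no part of the job. Leave any purple or yellow look-alike of the blank alone.

How it is judged (in metres and radians):
On the way, in this order (a step that is already met when the one before it is completed fails the run):
1. the plunger is pushed down while the table is still in its first notch (value of joint plunger above 0.009 m and value of joint index_table between -0.15 and 0.15 rad), for 0.04 s.
2. the table has come round to the next notch and the plunger has sprung up into it (value of joint index_table between 0.7454 and 0.8254 rad and value of joint plunger below 0.003 m), for 0.1 s.
At the end, for the whole second after the job is handed in: The table stands at the next notch anticlockwise (0.785 rad, within 0.04), at rest, the plunger is back up to within 3 mm of its top and the blank lies flat on the table, within 4 mm of its height and 6 mm of its centre (all of step 2 and velocity of joint index_table between -0.05 and 0.05 rad/s and velocity of joint plunger between -0.01 and 0.01 m/s and z of blank in the frame of table_centre below 0.004 m and horizontal distance between blank and table_centre below 0.006 m); the robot touches nothing.
It fails at once if the table is turned past the next notch, more than half-way to the one after (value of joint index_table above 1.18 rad).
It fails at once if the table is turned the wrong way round (value of joint index_table below -0.39 rad).
It fails at once if the blank is lifted or knocked out of its pins (z of blank in the frame of table_centre above 0.01 m or horizontal distance between blank and table_centre above 0.01 m).
It fails at once if a tool or copper piece lying around is lifted or shifted by more than 20 mm (distance of any of spare_blank, bud, bench_block, mallet, snips, brush, hammer from where it was at the start of the episode above 0.02 m).
It also fails if it takes over 38 s, if anything falls off the work surface, if the arm or the gripper's body presses on something with over 40 N, if the wrist force passes 120 N, or if a joint passes its speed limit or range.

### The arm

A 6-joint arm with a two-finger parallel gripper is mounted at the origin on the work surface. World frame = base frame: x ahead of the robot, y to its left, z up, the work surface at z = 0. Lengths are in mm, angles in rad, forces in N, time in s.
With the tool pointing down it reaches from about 325 to 750 mm from the base axis. Payload 7.6 kg.
Tool frame: the origin (TCP) lies on the centre line of the jaws, within the pads' length; the fingertips stand 14 mm ahead of it and the grasp point (between the pads) lies 5 mm behind it; z points along the fingers, y is the line along which they close (so a half turn about z gives the same grasp; the last joint's range is limited). The gripper opens to 85 mm and grips with 20 to 120 N. Pads are 22 mm wide; open, the fingers measure 114 mm over their backs; the gripper's body (76 mm by 85 mm) begins 54 mm behind the grasp point. The pads swing forward as they close: fully open they stand 13 mm farther back than shut.
Start: joints at [1.127, 0.052, 1.401, -0, 1.689, -0.07], TCP at [191.693, 488.775, 211.823] pointing down, gripper open.
Joint ranges: [-2.9, 2.9], [-0.91, 2.17], [0.12, 2.37], [-1.06, 4.2], [0.26, 2.73], [-2.93, 2.93]. Speed limits (rad/s): [2.57, 2.57, 3.01, 3.14, 3.14, 3.14].

### API

Orientations are given as a rotation vector (axis times angle).
In Python, from cell import r, read_camera, camera_info gives the robot as it stands.
- The arm moves only by the tool send_rows, never from a script. Its argument "targets" is a list of rows, each a list of 6 numbers: the shift along the tool's x, y, z in mm, then the turn, a rotation vector about the tool's x, y, z in rad. In form: [[dx, dy, dz, ax, ay, az], ...]. A call has exactly 5 rows; each row is the pose to reach, as a shift and turn from the pose commanded when the call began, along the tool's axes at that moment; what a row does not reach only later rows make up. A row lasts 1/12 s, in which the tool goes at most 41.7 mm and 7.16 degrees, less where a joint would pass 70% of its speed; a pose out of reach is approached as far as the arm can. A call with a gripper value outside its range is refused whole. "fingers" is the opening in per cent of the stroke, from 0 (shut) to 100 (fully open), set as the call begins (left out, the last holds). The fingers move at their own pace and stop on an object; "squeeze" is the grip in N (left out, the last holds). Time passes only in rows, so rows that repeat a pose let the fingers close, or fill a call up. It gives the time, the measured TCP pose, the force, the opening and the grip force at its end, in the units of the state.
- r.get_state(): the state, without advancing time (a new reading comes with each control period).
- read_camera(name): name is "scene" or "side" or "wrist"; returns the picture (480x640x3 uint8, red, green, blue); there is no depth.
- camera_info(name): a dict with "fov_y" (degrees; the focal length in pixels is half the picture's height over the tangent of half this angle, whatever the lens; pixels are square), "cx", "cy" (the principal point, pixels), "rvec" (rotation vector, rad) and "tvec" (3), from world to camera coordinates, as OpenCV has them. Camera axes: x right, y down, z forward; pixel columns grow to the right and rows downward; lengths in mm; the calibration is good to about 2 mm. A picture is of the moment at which its call begins: read the wrist's pose just before it. camera_info takes no time and is no camera call; for the wrist camera it gives the pose at the moment of the call.
- r.job_done(): hands the job in; it is judged then, once.
The state is a dict: "time_s": time; "joint_positions": joint angles; "dq": joint speeds; "effort": joint torques, N m; "ee_pos": TCP position; "eef_rot": TCP orientation; "ft_force": force on the tool from outside, world axes, zero at the start; "ft_torque": the same for the moment, N m; "finger_gap": finger opening in mm; "grip_force": force on a finger pad.
Only numpy, scipy, OpenCV 4.12 (cv2) and the standard library are available. Lean on these libraries where they do the work, as an engineer would, in place of code of your own. Each camera call takes 0.05 s, during which the arm holds its last target. There are 200 camera calls.

## Working session

There is one attempt and no reset: what is moved stays moved. The work goes in short steps, Python scripts to look and compute and a tool call to move; the robot and the scene stay as the last step left them, time stands still between calls to the robot, and variables do not carry over. Pictures are saved under pics/ and viewed, at most 10 in all, crops included, and the job is handed in when it is done.

Besides the shell and the picture viewer there is one more tool, called after "Request:" by a JSON object that holds its "op" and its "data". send_rows: Moves the arm, as the interface text tells. Its arguments: {"type":"object","properties":{"targets":{"type":"array"},"fingers":{"type":"number"},"squeeze":{"type":"number"}},"required":["targets"]}

```bash
mkdir -p pics
cat > h.py <<'E'
import numpy as np,cv2
from cell import r,read_camera,camera_info
def ray(ci,u,v):
    R=cv2.Rodrigues(np.array(ci['rvec'],float))[0];t=np.array(ci['tvec'],float)
    f=240/np.tan(np.radians(ci['fov_y'])/2)
    d=R.T@np.array([(u-ci['cx'])/f,(v-ci['cy'])/f,1]);return -R.T@t,d/np.linalg.norm(d)
def plane(ci,u,v,z):
    o,d=ray(ci,u,v);return o+d*(z-o[2])/d[2]
def cross(rs):
    A=sum(np.eye(3)-np.outer(d,d) for o,d in rs);b=sum((np.eye(3)-np.outer(d,d))@o for o,d in rs)
    return np.linalg.solve(A,b)
def proj(ci,p):
    f=240/np.tan(np.radians(ci['fov_y'])/2)
    q=cv2.Rodrigues(np.array(ci['rvec'],float))[0]@np.array(p)+np.array(ci['tvec']);return q[:2]/q[2]*f+[ci['cx'],ci['cy']]
E
python3 - <<'E'
from h import *
print(r.get_state())
for n in('scene','side','wrist'):
    ci=camera_info(n);print(n,ci);im=read_camera(n);cv2.imwrite(f'pics/{n}0.png',im[:,:,::-1])
E
```

```text
{'time_s': 0.0, 'joint_positions': array([ 1.12671906e+00,  5.28448762e-02,  1.40172583e+00, -7.37757895e-06,
        1.68859871e+00, -7.03203731e-02]), 'dq': array([-0.00136816, -0.00150815,  0.00224538, -0.00011983,  0.00058985,
        0.00258346]), 'effort': array([-7.98975507e-04, -3.81657600e+01, -3.60199356e+01, -8.02994236e-05,
        5.98364553e-03, -3.95175084e-05]), 'ee_pos': array([191.53378798, 488.45931146, 210.96764951]), 'eef_rot': array([-5.83612625e-01, -3.08650604e+00,  2.39793236e-03]), 'ft_force': array([-0.64705262, -0.70546237,  0.56930405]), 'ft_torque': array([-0.01731405, -0.00137448, -0.01738424]), 'grip_force': 0.0, 'finger_gap': 85.21451892219484}
scene {'fov_y': 50.5446336808269, 'cx': 319.7274861223623, 'cy': 243.6261671938969, 'rvec': array([ 2.40342121,  0.8715765 , -0.26959692]), 'tvec': array([-395.0379971 , -280.98216109, 1719.01013087])}
side {'fov_y': 54.25230031279186, 'cx': 314.8251165465889, 'cy': 236.1818200447995, 'rvec': array([ 0.13920785, -2.79517172,  1.34430712]), 'tvec': array([ 571.41095509,  151.64351291, 1424.65419769])}
wrist {'fov_y': 67.95887581655501, 'cx': 317.7608319089515, 'cy': 238.01064476448357, 'rvec': array([-2.39028369, -1.62922995, -0.23447004]), 'tvec': array([-523.42022428,  -37.02545978,  379.09488655])}
```

View pics/scene0.png

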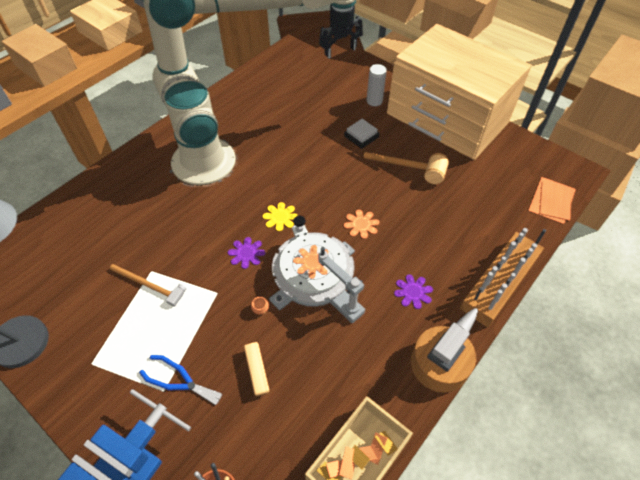

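View pics/side0.png

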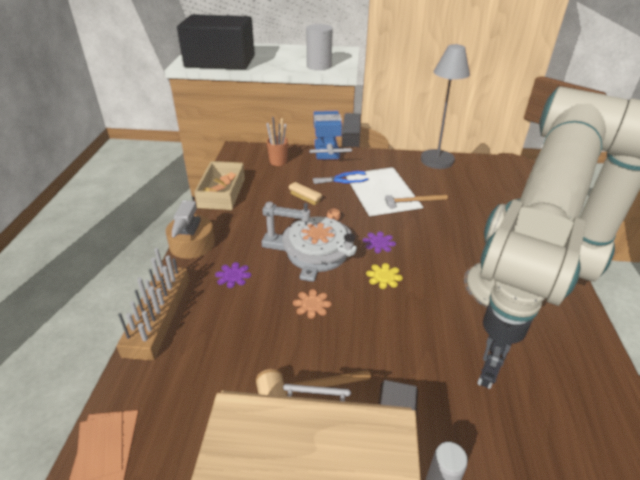

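The cap is the black spot at about (299,221) in the scene view and (350,238) in the side view. The table is around (314,266) and (318,241).

```bash
cat > a.py <<'E'
from h import *
rs=[]
for n,(u,v) in (('scene',(299,221)),('side',(350,239))):
    im=cv2.imread(f'pics/{n}0.png');ci=camera_info(n)
    m=(im.max(2)<60).astype('uint8');m2=np.zeros_like(m);m2[v-14:v+15,u-14:u+15]=m[v-14:v+15,u-14:u+15]
    k,l,s,c=cv2.connectedComponentsWithStats(m2)
    print(n,[(s[i].tolist(),c[i].round(1).tolist()) for i in range(1,k) if s[i,4]>5])
    i=1+np.argmax(s[1:,4]);rs.append(ray(ci,*c[i]));print(plane(ci,*c[i],113).round(1))
    cr=((im[:,:,2]>im[:,:,0].astype(int)+60)).astype('uint8')
    cu,cv_=((312,262),(318,233))[n=='side'];w=np.zeros_like(cr);w[cv_-18:cv_+19,cu-20:cu+21]=cr[cv_-18:cv_+19,cu-20:cu+21]
    M=cv2.moments(w,True);print('copper',M['m00'],plane(ci,M['m10']/M['m00'],M['m01']/M['m00'],76).round(1))
    cv2.imwrite(f'pics/{n}c.png',cv2.resize(im[v-45:v+75,u-80:u+80],None,fx=4,fy=4,interpolation=2))
print('cap',cross(rs))
a=cv2.imread('pics/scenec.png');b=cv2.imread('pics/sidec.png');cv2.imwrite('pics/both.png',cv2.resize(np.vstack([a,b]),(600,900))[:, :] if 0 else np.hstack([cv2.resize(a,(400,300)),cv2.resize(b,(400,300))]))
E
python3 a.py
```

```text
scene [([294, 216, 11, 10, 85], [299.1, 220.6])]
[477.  -46.4 113. ]
copper 615.0 [ 574.4 -114.6   76. ]
side []Traceback (most recent call last):
  File "a.py", line 8, in <module>
    i=1+np.argmax(s[1:,4]);rs.append(ray(ci,*c[i]));print(plane(ci,*c[i],113).round(1))
        ~~~~~~~~~^^^^^^^^^
    return _wrapfunc(a, 'argmax', axis=axis, out=out, **kwds)
    return bound(*args, **kwds)
ValueError: attempt to get argmax of an empty sequence
```

```bash
sed -i "s/<60/<(60 if n=='scene' else 85)/" a.py; python3 a.py
python3 - <<'E'
from h import *
s=r.get_state();R=cv2.Rodrigues(s['eef_rot'])[0];ci=camera_info('wrist');o,d=ray(ci,320,240)
print(R.round(3),(R.T@(o-s['ee_pos'])).round(1),(R.T@d).round(3))
E
```

```text
scene [([294, 216, 11, 10, 85], [299.1, 220.6])]
[477.  -46.4 113. ]
copper 615.0 [ 574.4 -114.6   76. ]
side [([345, 231, 20, 23, 172], [355.5, 242.0])]
[454.6 -26.6 113. ]
copper 386.0 [ 571.4 -115.6   76. ]
cap [461.25600194 -39.0121872   98.75100311]
[[-0.931  0.365 -0.   ]
 [ 0.365  0.931 -0.001]
 [ 0.    -0.001 -1.   ]] [  72.    -0.8 -161.9] [-0.29   0.006  0.957]
```

View pics/both.png

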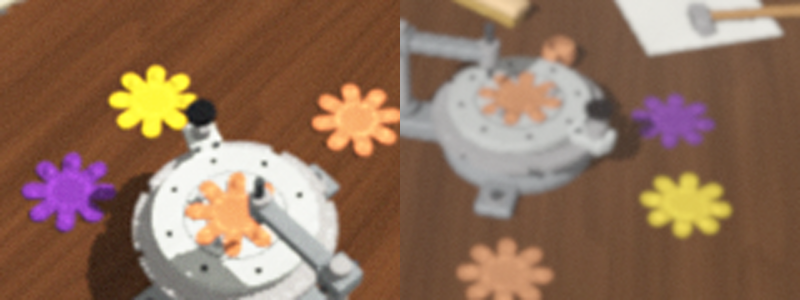

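Cap ≈ (477,-46), table centre ≈ (572,-115). I'll keep the orientation and move towards a point above the cap with the fingers shut.

Request:
{"op": "send_rows", "data": {"targets": [[-27,-23,-3,0,0,0],[-54,-46,-6,0,0,0],[-81,-69,-9,0,0,0],[-108,-92,-12,0,0,0],[-135,-115,-15,0,0,0]], "fingers": 0, "squeeze": 20}}

```text
time_s: 0.57
ee_pos: [275.6, 330.9, 226.6]
eef_rot: [-0.583, -3.087, 0.0]
ft_force: [0.9, -0.1, -0.0]
finger_gap: 25.3
grip_force: 0.0
```

Request:
{"op": "send_rows", "data": {"targets": [[-27,-23,-3,0,0,0],[-54,-46,-6,0,0,0],[-81,-69,-9,0,0,0],[-108,-92,-12,0,0,0],[-135,-115,-15,0,0,0]]}}

```text
time_s: 0.98
ee_pos: [359.4, 174.4, 241.9]
eef_rot: [0.583, 3.087, 0.0]
ft_force: [0.6, 1.3, -0.4]
finger_gap: -0.1
grip_force: 0.0
```

Request:
{"op": "send_rows", "data": {"targets": [[-27,-23,-3,0,0,0],[-54,-46,-6,0,0,0],[-81,-69,-9,0,0,0],[-108,-92,-9,0,0,0],[-135,-115,-9,0,0,0]]}}

```text
time_s: 1.4
ee_pos: [443.2, 17.9, 250.9]
eef_rot: [0.584, 3.086, 0.0]
ft_force: [0.4, 0.2, 0.1]
finger_gap: 0.2
grip_force: 0.0
```

Request:
{"op": "send_rows", "data": {"targets": [[-21,-21,0,0,0,0],[-42,-42,0,0,0,0],[-63,-64,0,0,0,0],[-63,-64,0,0,0,0],[-63,-64,0,0,0,0]]}}

```text
time_s: 1.82
ee_pos: [478.0, -64.0, 250.0]
eef_rot: [-0.587, -3.085, -0.0]
ft_force: [0.0, 0.3, 0.1]
finger_gap: -0.2
grip_force: 0.0
```

```bash
cat > look.py <<'E'
import sys
from h import *
n=sys.argv[1];ci=camera_info('wrist');im=read_camera('wrist')[:,:,::-1].copy();cv2.imwrite(f'pics/{n}.png',im)
np.save(f'pics/{n}.npy',ci,allow_pickle=True)
print(r.get_state()['ee_pos'],proj(ci,[477,-46,118]),proj(ci,[572,-115,74]))
E
python3 look.py w1
```

```text
[477.8626785  -62.9773532  250.34847821] [338.23340312 212.29695179] [306.45366905 309.23747638]
```

View pics/w1.png

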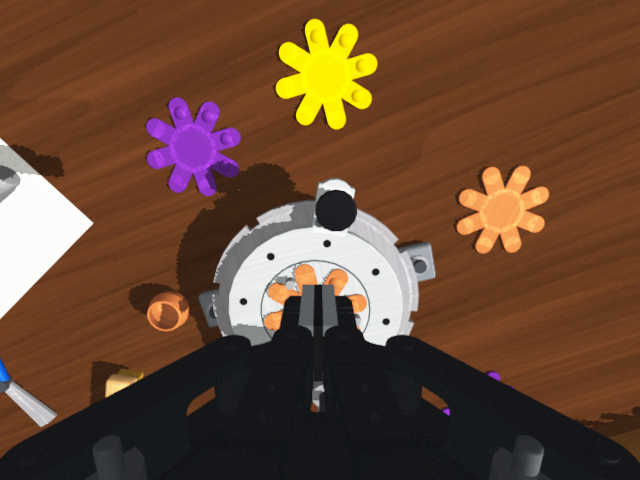

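Cap top is at about (336,210). Disc holes are at (327,243), (270,256), (375,271), (243,301) and (386,321). Next is a second view from further back.

Request:
{"op": "send_rows", "data": {"targets": [[25,0,0,0,0,0],[50,-10,10,0,0,0],[60,-10,20,0,0,0],[60,-10,20,0,0,0],[60,-10,20,0,0,0]]}}

```text
time_s: 2.28
ee_pos: [418.3, -49.4, 231.1]
eef_rot: [0.581, 3.087, 0.0]
ft_force: [-0.3, 0.4, 0.3]
finger_gap: -0.1
grip_force: 0.0
```

```bash
python3 look.py w2
```

```text
[418.87489259 -49.71492769 231.43472861] [348.06832046 287.79750233] [313.80566614 369.6126027 ]
```

View pics/w2.png

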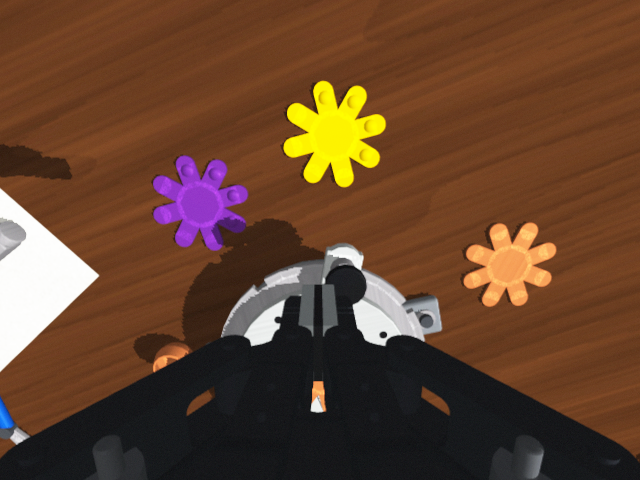

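Cap at about (347,285), partly touching the finger's outline, so w1 is the main view. I'll compute the positions.

```bash
cat > b.py <<'E'
from h import *
from scipy.optimize import least_squares
def fit(P):
    P=np.array(P);s=least_squares(lambda q:np.hypot(P[:,0]-q[0],P[:,1]-q[1])-q[2],[*P.mean(0)[:2],50]);return s.x.round(1),np.abs(s.fun).max().round(1)
L={n:np.load(f'pics/{n}.npy',allow_pickle=True).item() for n in('w1','w2')}
rs=[]
for n,(u,v) in(('w1',(336,210)),('w2',(349,285))):
    im=cv2.imread(f'pics/{n}.png');m=(im.max(2)<50).astype('uint8');w=np.zeros_like(m);s=np.s_[v-28:v+28,u-26:u+26]
    w[s]=m[s];w=cv2.morphologyEx(w,cv2.MORPH_OPEN,cv2.getStructuringElement(2,(11,11)))
    c=max(cv2.findContours(w,0,1)[0],key=cv2.contourArea)[:,0];print(n,cv2.minEnclosingCircle(c),cv2.boundingRect(c))
    if n=='w1':
        print(fit([plane(L[n],*p,118) for p in c]),fit([plane(L[n],*p,113) for p in c]))
        rs.append(ray(L[n],*cv2.minEnclosingCircle(c)[0]))
ci=L['w1'];rs.append(ray(L['w2'],348,285));print('cap x-view',cross(rs))
ii=cv2.imread('pics/w1.png');g=cv2.cvtColor(ii,6);H=[]
for u,v in((327,243),(270,256),(375,271),(243,301),(386,321)):
    k=(255-g[v-6:v+7,u-6:u+7].astype(float));k[k<k.max()*.6]=0
    y,x=np.mgrid[-6:7,-6:7];H.append((u+(k*x).sum()/k.sum(),v+(k*y).sum()/k.sum()))
print(np.round(H,1),'centre',fit([plane(ci,*p,74) for p in H]))
# disc edge in w1: pixel radius scan around centre
print(proj(ci,[572,-115,74]))
E
python3 b.py
```

```text
w1 ((335.2268371582031, 210.14877319335938), 20.359676361083984) (316, 190, 40, 41)
(array([474.6, -47.7,  16.8]), np.float64(0.9)) (array([475.7, -47.8,  17.1]), np.float64(0.9))
w2 ((344.5, 288.5), 23.63270378112793) (327, 265, 39, 48)
cap x-view [474.80862049 -46.49797451 116.94897675]
[[326.7 243.1]
 [270.2 256.1]
 [375.2 271.6]
 [243.  301.2]
 [385.7 321.3]] centre (array([ 577.5, -107.5,   76.1]), np.float64(0.0))
[306.45366905 309.23747638]
```

Cap (475,-47), axis (577.5,-107.5): their distance of 119 mm agrees with the stated 118. The cap's bearing is 149.6°. Moving over it.

Request:
{"op": "send_rows", "data": {"targets": [[-26,11,10,0,0,0],[-52,23,30,0,0,0],[-52,23,60,0,0,0],[-52,23,86,0,0,0],[-52,23,86,0,0,0]]}}

```text
time_s: 2.75
ee_pos: [473.6, -47.1, 139.3]
eef_rot: [-0.581, -3.078, -0.0]
ft_force: [-0.1, -0.1, -0.4]
finger_gap: -0.1
grip_force: 0.0
```

```bash
python3 look.py w3
python3 - <<'E'
from h import *
s=r.get_state();print(s['ee_pos'],s['ft_force']);ci=camera_info('wrist');p=s['ee_pos']-[0,0,14];print('tip px',proj(ci,p))
im=cv2.imread('pics/w3.png');cv2.imwrite('pics/w3c.png',im[160:460,160:560])
E
```

```text
[474.5429804  -47.41642189 142.63210379] [323.62404149 273.77909503] [283.28727303 391.82834013]
[474.5429804  -47.41642189 142.63210379] [-0.09019275  0.45105228  1.25883574]
tip px [319.42891938 273.80344199]
```

View pics/w3c.png

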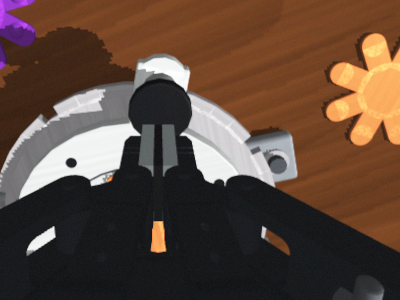

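Run:
```python
from h import *
s=r.get_state();print(s['ee_pos']);R=cv2.Rodrigues(s['eef_rot'])[0];ci=camera_info('wrist')
for x in(-11,0,11):
  for z in(0,7,14): print(x,z,proj(ci,s['ee_pos']+R@[x,0,z]).round(0))
```

```text
[474.5429804  -47.41642189 142.63210379]
-11 0 [319. 305.]
-11 7 [319. 298.]
-11 14 [319. 293.]
0 0 [320. 284.]
0 7 [319. 279.]
0 14 [319. 274.]
11 0 [320. 264.]
11 7 [319. 259.]
11 14 [319. 254.]
```

The visible fingertip edge at (319,284) doesn't match the stated tip geometry, so I'll check from the fixed cameras.

Run:
```python
from h import *
s=r.get_state();print(s['ee_pos']);o=[]
for n in('scene','side'):
    im=read_camera(n)[:,:,::-1].copy();ci=camera_info(n);p=s['ee_pos']
    q=proj(ci,p-[0,0,14]).round(1);c=proj(ci,[474.8,-47.2,118]);print(n,q,c)
    u,v=int(c[0]),int(c[1]);k=im[v-40:v+20,u-40:u+40];k=cv2.resize(k,None,fx=5,fy=5,interpolation=2)
    for a,col in((q,(0,0,255)),(c,(0,255,0))):cv2.circle(k,(int((a[0]-u+40.5)*5),int((a[1]-v+40.5)*5)),3,col,-1)
    o.append(k)
cv2.imwrite('pics/c1.png',np.hstack(o))
```

```text
[474.5429804  -47.41642189 142.63210379]
scene [298. 217.] [298.28365108 219.29930268]
side [349.4 233.2] [349.11489671 235.99017994]
```

View pics/c1.png

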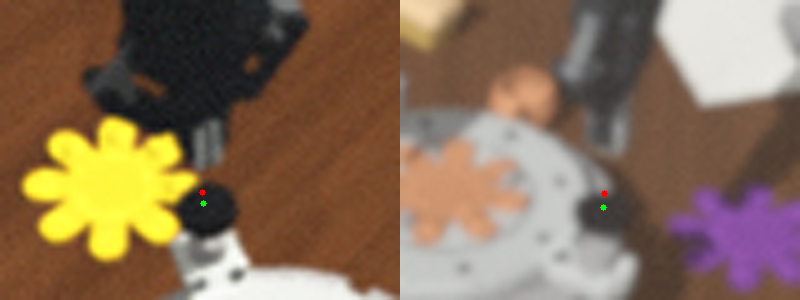

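The fingertip shows some 25–30 mm higher than stated, so I'll feel for contact by force, in small steps.

Request:
{"op": "send_rows", "data": {"targets": [[0,0,4,0,0,0],[0,0,8,0,0,0],[0,0,12,0,0,0],[0,0,12,0,0,0],[0,0,12,0,0,0]]}}

```text
time_s: 3.32
ee_pos: [475.2, -47.9, 132.8]
eef_rot: [-0.584, -3.087, -0.0]
ft_force: [0.5, 0.2, 0.1]
finger_gap: -0.2
grip_force: 0.0
```

Request:
{"op": "send_rows", "data": {"targets": [[0,0,3,0,0,0],[0,0,6,0,0,0],[0,0,8,0,0,0],[0,0,8,0,0,0],[0,0,8,0,0,0]]}}

```text
time_s: 3.73
ee_pos: [475.2, -47.8, 124.6]
eef_rot: [-0.584, -3.086, -0.0]
ft_force: [0.3, 0.4, 0.5]
finger_gap: 0.1
grip_force: 0.0
```

Request:
{"op": "send_rows", "data": {"targets": [[0,0,3,0,0,0],[0,0,6,0,0,0],[0,0,9,0,0,0],[0,0,9,0,0,0],[0,0,9,0,0,0]]}}

```text
time_s: 4.15
ee_pos: [475.2, -47.8, 115.5]
eef_rot: [-0.584, -3.086, -0.0]
ft_force: [0.5, 0.9, -0.5]
finger_gap: 0.0
grip_force: 0.0
```

Request:
{"op": "send_rows", "data": {"targets": [[0,0,3,0,0,0],[0,0,6,0,0,0],[0,0,9,0,0,0],[0,0,9,0,0,0],[0,0,9,0,0,0]]}}

```text
time_s: 4.57
ee_pos: [475.2, -47.8, 106.5]
eef_rot: [-0.584, -3.086, -0.0]
ft_force: [-0.5, -0.8, -0.4]
finger_gap: -0.4
grip_force: 0.0
```

Run:
```python
from h import *
s=r.get_state();print(s['ee_pos'],s['ft_force']);o=[]
for n in('scene','side','wrist'):
    im=read_camera(n)[:,:,::-1].copy();ci=camera_info(n);c=proj(ci,[474.8,-47.2,118]);print(n,c)
    u,v=int(c[0]),int(c[1]);w=20 if n!='wrist' else 60;k=im[v-w*2:v+w,u-w*2:u+w*2];k=cv2.resize(k,(400,300),interpolation=2)
    o.append(k)
cv2.imwrite('pics/c2.png',np.vstack([np.hstack(o[:2]),np.hstack([o[2],o[2]*0])]))
```

```text
[475.1783045  -47.83038947 106.49845783] [-0.51267705 -0.80641494 -0.42521228]
scene [298.28365108 219.29930268]
side [349.11489671 235.99017994]
wrist [320.47919856 292.66657981]
```

View pics/c2.png

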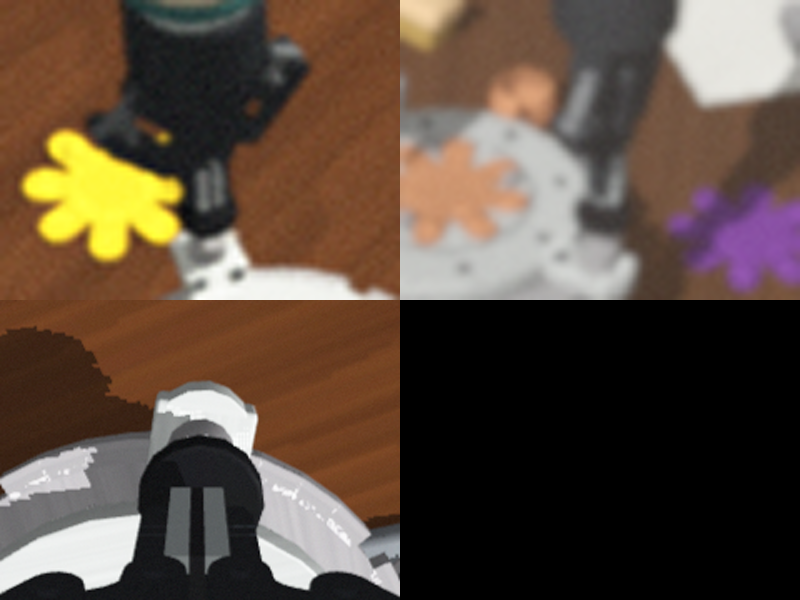

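The tip sits just above the cap, within a few mm of its centre. I'll keep going down.

Request:
{"op": "send_rows", "data": {"targets": [[1,0,1,0,0,0],[2,0,2,0,0,0],[3,0,4,0,0,0],[3,0,4,0,0,0],[3,0,4,0,0,0]]}}

```text
time_s: 5.13
ee_pos: [472.4, -46.7, 102.6]
eef_rot: [-0.584, -3.087, -0.0]
ft_force: [-0.7, 0.3, -0.5]
finger_gap: -0.3
grip_force: 0.0
```

Request:
{"op": "send_rows", "data": {"targets": [[0,0,1,0,0,0],[0,0,2,0,0,0],[0,0,4,0,0,0],[0,0,4,0,0,0],[0,0,4,0,0,0]]}}

```text
time_s: 5.55
ee_pos: [472.5, -46.7, 98.7]
eef_rot: [-0.584, -3.087, -0.0]
ft_force: [0.7, -0.4, 0.9]
finger_gap: -0.4
grip_force: 0.0
```

Request:
{"op": "send_rows", "data": {"targets": [[0,0,1,0,0,0],[0,0,2,0,0,0],[0,0,4,0,0,0],[0,0,4,0,0,0],[0,0,4,0,0,0]]}}

```text
time_s: 5.97
ee_pos: [472.6, -46.8, 95.0]
eef_rot: [0.584, 3.087, 0.0]
ft_force: [-1.0, 0.3, 4.0]
finger_gap: -0.2
grip_force: 2.1
```

Request:
{"op": "send_rows", "data": {"targets": [[0,0,1,0,0,0],[0,0,2,0,0,0],[0,0,4,0,0,0],[0,0,4,0,0,0],[0,0,4,0,0,0]]}}

```text
time_s: 6.38
ee_pos: [472.6, -46.8, 90.9]
eef_rot: [0.584, 3.087, 0.0]
ft_force: [-1.0, -0.1, 5.2]
finger_gap: -0.1
grip_force: 2.6
```

Contact at about TCP z = 96, so the stop should be near 81–82.

Request:
{"op": "send_rows", "data": {"targets": [[0,0,2,0,0,0],[0,0,4,0,0,0],[0,0,6,0,0,0],[0,0,8,0,0,0],[0,0,8,0,0,0]]}}

```text
time_s: 6.8
ee_pos: [473.0, -46.4, 84.4]
eef_rot: [0.583, 3.086, 0.001]
ft_force: [-6.2, 2.8, 14.6]
finger_gap: 0.2
grip_force: 7.4
```

Request:
{"op": "send_rows", "data": {"targets": [[0,0,1,0,0,0],[0,0,1,0,0,0],[0,0,1,0,0,0],[0,0,1,0,0,0],[0,0,1,0,0,0]]}}

```text
time_s: 7.22
ee_pos: [473.2, -46.2, 84.4]
eef_rot: [0.583, 3.085, 0.002]
ft_force: [-8.3, 3.5, 20.9]
finger_gap: -0.3
grip_force: 10.1
```

Stopped at 84.4, so the plunger is fully down and the table is free. Now swing it in 15° stages about the axis.

Request:
{"op": "send_rows", "data": {"targets": [[0.7,-6.3,-0.5,0,0,0],[1.2,-12.7,-0.5,0,0,0],[1.3,-19,-0.5,0,0,0],[1.1,-25.4,-0.5,0,0,0],[0.7,-31.7,-0.5,0,0,0]]}}

```text
time_s: 7.63
ee_pos: [462.0, -76.3, 84.5]
eef_rot: [0.582, 3.082, 0.001]
ft_force: [1.1, 1.4, 11.9]
finger_gap: -0.1
grip_force: 6.0
```

Request:
{"op": "send_rows", "data": {"targets": [[-0.8,-6.2,0,0,0,0],[-2,-12.4,0,0,0,0],[-3.6,-18.6,0,0,0,0],[-5.5,-24.7,0,0,0,0],[-7.7,-30.8,0,0,0,0]]}}

```text
time_s: 8.05
ee_pos: [458.0, -108.0, 84.4]
eef_rot: [0.582, 3.082, 0.0]
ft_force: [0.5, 1.5, 11.9]
finger_gap: -0.0
grip_force: 6.1
```

```bash
cat > c.py <<'E'
import sys
from h import *
s=r.get_state();print(s['ee_pos'],s['ft_force']);p=s['ee_pos']+[0,0,20];o=[]
for n in('scene','side','wrist'):
    im=read_camera(n)[:,:,::-1].copy();ci=camera_info(n);c=proj(ci,p);np.save(f'pics/{sys.argv[1]}_{n}.npy',ci,allow_pickle=True);cv2.imwrite(f'pics/{sys.argv[1]}_{n}.png',im)
    u,v=int(c[0]),int(c[1]);w=24 if n!='wrist' else 90;print(n,'crop',u-2*w,v-2*w)
    o.append(cv2.resize(im[v-w*2:v+w,u-w*2:u+w*2],(400,300),interpolation=2))
cv2.imwrite(f'pics/{sys.argv[1]}.png',np.vstack([np.hstack(o[:2]),np.hstack([o[2],o[2]*0])]))
E
python3 c.py d1
```

```text
[ 457.9504683  -108.01237235   84.44920095] [ 0.50344164  1.54450788 11.90570435]
scene crop 231 184
side crop 307 179
wrist crop 140 122
```

View pics/d1.png

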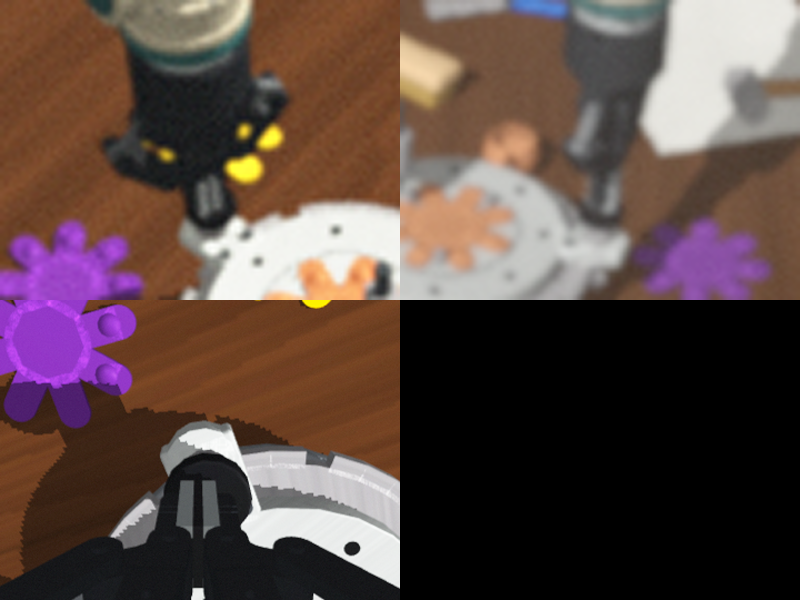

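The table is following, with the cap about 3 mm behind the tip. Last 15°, then I'll measure the angle from the disc holes.

Request:
{"op": "send_rows", "data": {"targets": [[-2.3,-6,0,0,0,0],[-5,-11.7,0,0,0,0],[-8.1,-17.3,0,0,0,0],[-11.5,-22.6,0,0,0,0],[-15.3,-27.7,0,0,0,0]]}}

```text
time_s: 8.62
ee_pos: [462.0, -139.5, 84.5]
eef_rot: [0.582, 3.082, -0.0]
ft_force: [-0.1, 1.4, 12.5]
finger_gap: -0.4
grip_force: 6.4
```

```bash
python3 c.py e1
cat > ang.py <<'E'
import sys
from h import *
def holes(n,ci,seed=None):
    im=cv2.imread(n);g=cv2.cvtColor(im,6);out=[]
    b=((g<90)).astype('uint8');k,l,s,c=cv2.connectedComponentsWithStats(b)
    for i in range(1,k):
        if 10<s[i,4]<200 and .4<s[i,2]/s[i,3]<2.5:
            p=plane(ci,*c[i],74)-[577.5,-107.5,74];rr=np.hypot(*p[:2])
            if 70<rr<82: out.append((round(np.degrees(np.arctan2(p[1],p[0]))%360,2),round(float(rr),1),c[i].round(0).tolist()))
    return out
for n,c in(('w1','w1'),('d1_wrist','d1_wrist'),(sys.argv[1]+'_wrist',)*2,(sys.argv[1]+'_scene',)*2):
    print(n,holes(f'pics/{n}.png',np.load(f'pics/{c}.npy',allow_pickle=True).item()))
E
python3 ang.py e1
```

```text
[ 462.03180909 -139.47864714   84.46413951] [-0.08531233  1.35482207 12.50813662]
scene crop 224 192
side crop 306 173
wrist crop 140 122
w1 [(np.float64(149.5), 76.0, [327.0, 243.0]), (np.float64(194.56), 75.9, [270.0, 256.0]), (np.float64(104.5), 76.1, [375.0, 272.0]), (np.float64(239.58), 76.1, [243.0, 301.0]), (np.float64(59.54), 75.9, [386.0, 321.0])]
d1_wrist [(np.float64(134.24), 76.1, [456.0, 345.0])]
e1_wrist [(np.float64(149.0), 76.2, [478.0, 311.0]), (np.float64(193.85), 76.0, [371.0, 333.0]), (np.float64(104.06), 76.3, [558.0, 360.0])]
e1_scene []
```

The table is 44.4° round, 1 mm short of the notch and inside the 4 mm capture range. Lifting straight up.

Request:
{"op": "send_rows", "data": {"targets": [[0,0,-4,0,0,0],[0,0,-8,0,0,0],[0,0,-13,0,0,0],[0,0,-19,0,0,0],[0,0,-26,0,0,0]]}}

```text
time_s: 9.18
ee_pos: [459.7, -138.6, 107.8]
eef_rot: [-0.583, -3.085, -0.001]
ft_force: [0.1, 0.2, 0.4]
finger_gap: 0.1
grip_force: 0.0
```

Request:
{"op": "send_rows", "data": {"targets": [[0,0,-20,0,0,0],[0,0,-45,0,0,0],[0,0,-80,0,0,0],[0,0,-110,0,0,0],[0,0,-130,0,0,0]]}}

```text
time_s: 9.6
ee_pos: [460.5, -139.0, 241.4]
eef_rot: [0.583, 3.085, -0.001]
ft_force: [0.4, -0.2, 0.9]
finger_gap: 0.3
grip_force: 0.0
```

Request:
{"op": "send_rows", "data": {"targets": [[0,0,0,0,0,0],[0,0,0,0,0,0],[0,0,0,0,0,0],[0,0,0,0,0,0],[0,0,0,0,0,0]]}}

```text
time_s: 10.02
ee_pos: [459.8, -138.7, 236.7]
eef_rot: [-0.583, -3.084, -0.001]
ft_force: [-0.0, -0.2, -0.1]
finger_gap: -0.2
grip_force: 0.0
```

```bash
python3 c.py f1; python3 ang.py f1 | tail -2
python3 - <<'E'
from h import *
a=[cv2.imread(f'pics/f1_{n}.png') for n in('wrist','scene','side')]
cv2.imwrite('pics/fin.png',np.vstack([cv2.resize(a[0][100:400,120:520],(800,600))[100:400],np.hstack([cv2.resize(a[1][190:310,230:390],(400,300)),cv2.resize(a[2][180:300,270:430],(400,300))])]))
im=a[0];ci=np.load('pics/f1_wrist.npy',allow_pickle=True).item();q=proj(ci,[463,-137,118]);print(q)
u,v=q.astype(int);m=(im.max(2)<50).astype('uint8');w=m*0;w[v-32:v+32,u-32:u+32]=m[v-32:v+32,u-32:u+32]
c=max(cv2.findContours(w,0,1)[0],key=cv2.contourArea);print(cv2.minEnclosingCircle(c))
E
```

```text
[ 459.81376782 -138.67083482  236.7496065 ] [-0.04857959 -0.22153667 -0.0874357 ]
scene crop 220 156
side crop 309 133
wrist crop 139 121
f1_wrist [(np.float64(148.83), 75.6, [408.0, 237.0]), (np.float64(193.95), 75.7, [348.0, 250.0]), (np.float64(103.57), 75.9, [456.0, 267.0]), (np.float64(58.39), 76.1, [462.0, 319.0])]
f1_scene []
[322.22126962 226.95781218]
((313.3793029785156, 228.01724243164062), 31.414566040039062)
```

View pics/fin.png

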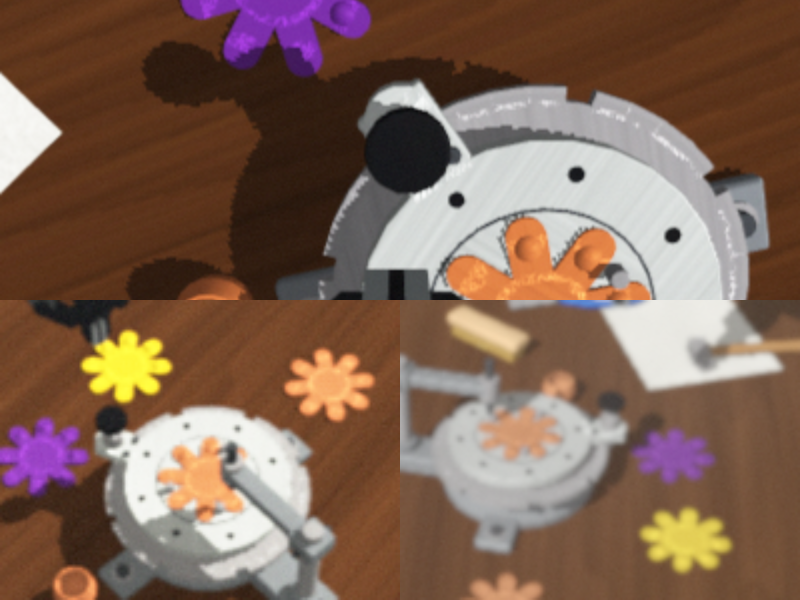

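Cap at wrist pixel (323,225), scene (274,237) and side (354,220), with a visible gap above its bush. Blank seated. I'll check the cap's height by crossing rays.

Run:
```python
from h import *
rs=[]
for n,(u,v),t in(('wrist',(323,225),50),('scene',(274,237),60),('side',(354,219),85)):
    im=cv2.imread(f'pics/f1_{n}.png');ci=np.load(f'pics/f1_{n}.npy',allow_pickle=True).item()
    h=26 if n=='wrist' else 8;m=(im.max(2)<t).astype('uint8');w=m*0;w[v-h:v+h,u-h:u+h]=m[v-h:v+h,u-h:u+h]
    c=max(cv2.findContours(w,0,1)[0],key=cv2.contourArea);q=np.array(cv2.boundingRect(c));p=q[:2]+(q[2:]-1)/2
    print(n,q,p,'up',proj(ci,[463.3,-137.3,114]),'down9',proj(ci,[463.3,-137.3,105]));rs.append(ray(ci,*p))
print(cross(rs))
```

```text
wrist [297 204  48  42] [320.5 224.5] up [321.95908266 226.18661697] down9 [321.84437065 223.52906982]
scene [269 233  12  11] [274.5 238. ] up [273.56837506 238.01982791] down9 [273.80274075 239.90904274]
side [350 217   9   7] [354. 220.] up [353.78224977 219.65852645] down9 [353.62028097 221.91691834]
[ 462.9723473  -136.60141974  112.84897403]
```

The crossed rays put the middle of the cap at 113 mm, so the plunger is up and the table is locked. Handing in.

```bash
python3 -c "
from h import *
print(r.job_done())"
```

```text
the job is handed in; nothing more can be done
None
```

I swung the table one notch anticlockwise and the plunger sprang back up. The final pictures show it locked there with the blank seated, and I handed the job in at about 10 s; the hand-in returned no verdict.

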